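# Build the screen stack on the bean grader

## Robot

A 6-joint arm with a two-finger parallel gripper is mounted at the origin on the work surface. World frame = base frame: x ahead of the robot, y to its left, z up, the work surface at z = 0. Lengths are in mm, angles in degrees, forces in N, time in s.
With the tool pointing down it reaches from about 375 to 900 mm from the base axis. Payload 3.1 kg.
Tool frame: the origin (TCP) lies between the finger pads; the fingertips stand 19 mm ahead of it and the grasp point (between the pads) is the TCP; z points along the fingers, y is the line along which they close (so a half turn about z gives the same grasp; the last joint's range is limited). The gripper opens to 87 mm and grips with 3 to 60 N. Pads are 19 mm wide; open, the fingers measure 117 mm over their backs; the gripper's body (75 mm by 190 mm) begins 51 mm behind the grasp point.
Start: joints at [65.117, 30.224, 82.088, -0, 67.689, -10.227], TCP at [158.097, 604.65, 241.548] pointing down, gripper open.
Joint ranges: [-176.69, 176.69], [-43.24, 126.21], [12.49, 139.97], [-82, 262], [0, 151.66], [-163.58, 163.58]. Speed limits (degrees/s): [159.86, 159.86, 180, 180, 180, 180].

## Interface

Orientations are given as a 3x3 rotation matrix whose columns are the frame's x, y, z axes.
In Python, from station import r gives the robot as it stands.
- The arm moves only by the shell command python3 -m pendant 'ROWS' [FORCE]. ROWS is JSON, a list of rows, each an object with "claw": the opening, from 0 (shut) to 1 (fully open); "travel": the shift along the tool's x, y, z as a fraction of full scale, a list of three; "twist": the turn about the tool's z as a fraction of full scale. A call has 1 to 8 rows; each row shifts and turns the commanded pose from where the row before left it, along the tool's axes as they then stand; what a row does not reach is not made up. Full scale, the value 1, is 0.5 m for a shift and 90 degrees for a turn. A row lasts 1/12 s, in which the tool goes at most 41.7 mm and 7.16 degrees, less where a joint would pass 70% of its speed; a pose out of reach is approached as far as the arm can. A call with a number of a shift or a turn outside -1 to 1 is refused whole. A call with a gripper value outside its range is refused whole. The fingers move at their own pace and stop on an object; FORCE is the grip in N (left out, the last holds). Time passes only in rows, so rows that do not move let the fingers close. It gives the time, the measured TCP pose, the force, the opening and the grip force at its end, in the units of the state.
- r.state(): the state, without advancing time (a new reading comes with each control period).
- r.grab_frame(name): name is "scene" or "top" or "wrist"; returns the picture (400x640x3 uint8, blue, green, red); there is no depth.
- r.get_calibration(name): a dict with "fx", "fy", "cx", "cy" (pixels), "xyz" and "orientation" of the camera in the world. Camera axes: x right, y up, looking along -z (the intrinsics and any distortion apply to the point x, -y, -z); pixel columns grow to the right and rows downward; lengths in mm; the calibration is good to about 2 mm. A picture is of the moment at which its call begins: read the wrist's pose just before it. get_calibration takes no time and is no camera call; for the wrist camera it gives the pose at the moment of the call.
- r.finish_job(): hands the job in; it is judged then, once.
Trained networks look in the newest picture that a camera, given by its name, has taken for a name from the list of things; names that differ only in an ending like _2 or _b are one class to them, and where a whole thing is asked for, a point or a joint stands for the part that bears it (a point fixed in the world has none). Each returns a list of dicts, best first, with "score" (0 to 1); they miss things now and then, are a little off and sometimes report something else, mostly with a low value. They report only what shows in the picture. A call takes as long as a camera call. They do not tell look-alikes from the thing itself.
- r.find_in(label, camera): "box" ([left, top, right, bottom] in pixels, round what is visible of it).
- r.outline_of(label, camera): "mask" (400x640 bool, what is visible of it) and "box" ([left, top, right, bottom] in pixels, round what is visible of it).
- r.mark_of(label, camera): "uv" ([column, row] in pixels: a listed point, or the origin of a listed thing).
The state is a dict: "time_s": time; "q": joint angles; "joint_velocities": joint speeds; "tau": joint torques, N m; "tcp_pos": TCP position; "tool_rot": TCP orientation; "contact_force": force on the tool from outside, world axes, zero at the start; "ft_torque": the same for the moment, N m; "finger_gap": finger opening in mm; "gripper_force": force on a finger pad.
Only numpy, scipy, OpenCV 4.12 (cv2) and the standard library are available. Lean on these libraries where they do the work, as an engineer would, in place of code of your own. Each camera call takes 0.05 s, during which the arm holds its last target. There are 200 camera calls.

## Task

Set up the bean grader: put the receiving pan on the shaker's round plate, then the perforated screen on the pan, then the lid on the screen, all right way up and each centred so that the rims line up all round. Lift each layer on and set it down gently, do not drop it, and leave the shaker with the finished stack standing by itself. Leave the other things on the bench where they are.

Things in the scene. Friction and masses are not known exactly. Their poses are not given: they have to be found in the camera images.
- pan: round aluminium receiving pan, 150 mm across, 26 mm high, about 0.32 kg: ring wall 8 mm thick round a 4 mm floor, plain and closed. A bar 10 mm wide runs wall to wall through the centre; its top is 22 mm above the underside, 4 mm below the rim, with an open well each side: pinch it here. Origin: centre of the underside; z up; bar along y (fingers close along x). Starts lying flat
- screen: round aluminium screen, 150 mm across, 34 mm high, about 0.3 kg: ring wall 8 mm thick round a 4 mm floor, dotted with dark round holes. A bar 10 mm wide runs wall to wall through the centre; its top is 30 mm above the underside, 4 mm below the rim, with an open well each side: pinch it here. Origin: centre of the underside; z up; bar along y (fingers close along x). Starts lying flat
- lid: a flat aluminium disc, 150 mm across and 6 mm thick, mass 0.26 kg, with a straight black grip bar upright on its top at the centre: 12 mm wide (along x), 70 mm long (along y), its top 30 mm above the disc's underside. Origin: centre of the underside; z up. Starts flat on the table, right way up
- shaker: the grader's shaker, fixed to the table: a grey square housing 180 mm wide, 48 mm high, carrying a dark steel round plate 170 mm across, its flat top 60 mm above the table. Origin: centre of the underside, on the table; z up. The plate does not move
- plate_centre (a point): centre of the flat top of the shaker's plate, 60 mm above the table; z up. The plate is 20 mm wider than the layers, so a centred layer leaves 10 mm of plate all round
- cup_bowl: bystander: white ceramic cupping bowl, 80 mm across, 55 mm tall. Origin: centre of its underside
- mug: bystander: blue glazed mug, 76 mm across, 75 mm tall. Origin: centre of its underside
- tin: bystander: steel can, 76 mm across, 100 mm tall. Origin: centre of its underside
- jar: bystander: amber glass jar, 80 mm across, 120 mm tall. Origin: centre of its underside
- spoon: bystander: cupping spoon lying flat, about 190 mm long. Origin: on its underside
- brush: bystander: cleaning brush lying flat, 160 mm long. Origin: on its underside
Things that resemble listed ones, but are neither listed nor needed, are in the scene too. What is shaped like the pan but orange or purple is not meant. Leave any green look-alike of the screen alone.

How it is judged (in metres and radians):
On the way, in this order (a step that is already met when the one before it is completed fails the run):
1. the pan stands flat, right way up and centred on the shaker's plate, released (horizontal distance between pan and plate_centre below 0.007 m and z of pan in the frame of plate_centre between -0.004 and 0.004 m and angle between pan's own z axis and vertical below 0.06 rad and contact force between pan and the fingers below 0.1 N and linear speed of pan below 0.02 m/s), for 0.2 s.
2. the screen lies flat, right way up and centred on the pan, released (horizontal distance between pan and plate_centre below 0.007 m and z of pan in the frame of plate_centre between -0.004 and 0.004 m and angle between each of pan, screen's own z axis and vertical below 0.06 rad and horizontal distance between screen and pan below 0.007 m and z of screen in the frame of pan between 0.022 and 0.03 m and horizontal distance between screen and plate_centre below 0.011 m and contact force between screen and the fingers below 0.1 N and linear speed of screen below 0.02 m/s), for 0.2 s.
3. the lid lies flat, right way up and centred on the screen, released (horizontal distance between pan and plate_centre below 0.007 m and z of pan in the frame of plate_centre between -0.004 and 0.004 m and angle between each of pan, screen, lid's own z axis and vertical below 0.06 rad and horizontal distance between screen and pan below 0.007 m and z of screen in the frame of pan between 0.022 and 0.03 m and horizontal distance between each of screen, lid and plate_centre below 0.011 m and horizontal distance between lid and screen below 0.007 m and z of lid in the frame of screen between 0.03 and 0.038 m and contact force between lid and the fingers below 0.1 N and linear speed of lid below 0.02 m/s), for 0.2 s.
At the end, for the whole second after the job is handed in: Pan on the shaker's plate, screen on the pan, lid on the screen: each resting flat (tilt under 0.06 rad) and right way up, its centre within 7 mm of the centre of what it rests on (screen and lid also within 11 mm of the plate's centre), released and at rest (all of step 3 and contact force between each of pan, screen and the fingers below 0.1 N and linear speed of each of pan, screen below 0.02 m/s); the robot touches nothing.
It fails at once if the pan, screen or lid is dropped: it moves faster than 0.6 m/s while the fingers are not touching it ((linear speed of pan above 0.6 m/s and contact force between pan and the fingers below 0.05 N) or (linear speed of screen above 0.6 m/s and contact force between screen and the fingers below 0.05 N) or (linear speed of lid above 0.6 m/s and contact force between lid and the fingers below 0.05 N)).
It fails at once if a bystander is moved more than 40 mm (distance of any of cup_bowl, mug, tin, jar, spoon, brush from where it was at the start of the episode above 0.04 m).
It fails at once if the cupping bowl, mug, can or jar is tipped over (angle between any of cup_bowl, mug, tin, jar's own z axis and vertical above 0.5 rad).
It also fails if it takes over 72 s, if anything falls off the work surface, if the arm or the gripper's body presses on something with over 40 N, if the wrist force passes 120 N, or if a joint passes its speed limit or range.

## Working session

There is one attempt and no reset: what is moved stays moved. The work goes in short steps, Python scripts to look and compute and a shell command to move; the robot and the scene stay as the last step left them, time stands still between calls to the robot, and variables do not carry over. Pictures are saved under pics/ and viewed, at most 11 in all, crops included, and the job is handed in when it is done.

```bash
mkdir -p pics; python3 - <<'E'
from station import r
import cv2,numpy as np
s=r.state();print(s['time_s'],s['tcp_pos'],np.round(s['tool_rot'],3).tolist())
for c in('top','scene'):
    im=r.grab_frame(c);cv2.imwrite(f'pics/{c}0.png',im)
    k=r.get_calibration(c);print(c,{a:np.round(b,3).tolist() for a,b in k.items()})
    for n in('pan','screen','lid','shaker'):
        print(n,[(round(d['score'],2),np.round(d['uv']).tolist()) for d in r.mark_of(n,c)])
E
```

```text
0.0 [157.83341408 604.04120377 240.5955271 ] [[-0.967, 0.253, -0.001], [0.253, 0.967, -0.002], [0.0, -0.002, -1.0]]
top {'fx': 414.897, 'fy': 414.897, 'cx': 312.583, 'cy': 198.708, 'xyz': [323.534, 72.087, 1358.601], 'orientation': [[0.005, 0.991, -0.135], [-1.0, 0.004, -0.005], [-0.004, 0.135, 0.991]]}
pan [(0.94, [442.0, 279.0]), (0.9, [229.0, 287.0]), (0.79, [303.0, 210.0])]
screen [(0.95, [157.0, 172.0]), (0.94, [229.0, 203.0])]
lid [(0.89, [312.0, 153.0]), (0.23, [307.0, 120.0])]
shaker [(0.79, [397.0, 191.0])]
scene {'fx': 378.585, 'fy': 378.585, 'cx': 321.485, 'cy': 198.687, 'xyz': [1550.381, 311.534, 845.564], 'orientation': [[-0.232, -0.554, 0.8], [0.973, -0.144, 0.182], [0.014, 0.82, 0.572]]}
pan [(0.91, [405.0, 188.0]), (0.82, [334.0, 218.0]), (0.58, [242.0, 169.0])]
screen [(0.64, [479.0, 267.0]), (0.58, [403.0, 232.0])]
lid [(0.62, [314.0, 250.0]), (0.24, [199.0, 188.0])]
shaker [(0.67, [247.0, 212.0])]
```

View pics/top0.png

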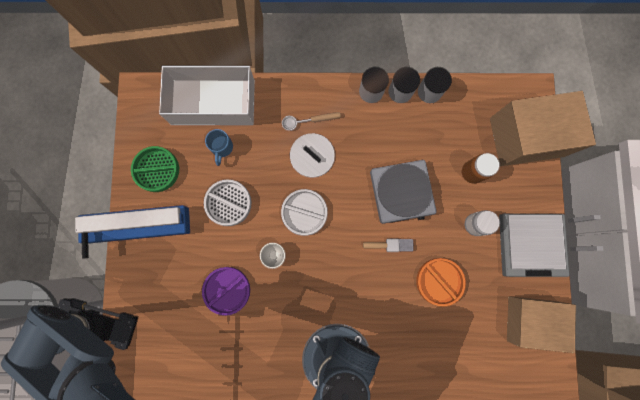

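Silver candidates: pan at (303,211), screen at (228,203), lid at (312,155), shaker plate at (404,191). Look-alikes: orange pan at (442,281), purple pan at (226,291) and green screen at (155,170). I'll confirm in a crop and measure.

```bash
cat > h.py <<'E'
from station import r
import cv2,numpy as np
from scipy.optimize import least_squares
def proj(k,P):
    p=(np.atleast_2d(P)-k['xyz'])@np.array(k['orientation'])
    return np.c_[k['cx']+k['fx']*p[:,0]/-p[:,2], k['cy']-k['fy']*p[:,1]/-p[:,2]]
def back(k,uv,z):
    d=np.array(k['orientation'])@[(uv[0]-k['cx'])/k['fx'],-(uv[1]-k['cy'])/k['fy'],-1]
    o=np.array(k['xyz']);return o+d*(z-o[2])/d[2]
T=np.linspace(0,2*np.pi,120)
def circ(x,y,z,R=75):return np.c_[x+R*np.cos(T),y+R*np.sin(T),T*0+z]
def sil(k,x,y,z0,z1,R=75):
    P=np.vstack([circ(x,y,z0,R),circ(x,y,z1,R)])
    return cv2.convexHull(proj(k,P).astype(np.float32))
def stats(h):
    m=cv2.moments(h);return np.array([m['m10']/m['m00'],m['m01']/m['m00']])
def fit(k,mask,z0,z1,R=75):
    c,_=cv2.findContours(mask.astype(np.uint8),cv2.RETR_EXTERNAL,cv2.CHAIN_APPROX_NONE)
    h=cv2.convexHull(max(c,key=cv2.contourArea)).astype(np.float32)
    uv=stats(h);x0=back(k,uv,(z0+z1)/2)[:2]
    s=least_squares(lambda p:stats(sil(k,*p,z0,z1,R))-uv,x0,diff_step=1e-3)
    a=cv2.contourArea(h)/cv2.contourArea(sil(k,*s.x,z0,z1,R))
    return s.x,a,uv
E
python3 - <<'E'
from h import *
im=r.grab_frame('top');k=r.get_calibration('top')
for n,z0,z1 in(('pan',0,26),('screen',0,34),('lid',0,6),('shaker',0,60)):
    for d in r.outline_of(n,'top'):
        x,a,uv=fit(k,d['mask'],z0,z1);print(n,round(d['score'],2),np.round(x,1),'area ratio',round(a,2),np.round(uv,1))
g=im[150:235,370:440];
print('plate',back(k,(405.5,190),60))
cv2.imwrite('pics/crop1.png',cv2.resize(im[130:240,190:450],None,fx=3,fy=3,interpolation=cv2.INTER_CUBIC))
w=r.get_calibration('wrist');s=r.state()
R=np.array(s['tool_rot']);print('wrist cam in tool',R.T@(np.array(w['xyz'])-s['tcp_pos']),np.round(R.T@np.array(w['orientation']),3).tolist(),w['fx'])
E
```

```text
pan 0.65 [212.5 354.4] area ratio 0.97 [225.2 290.5]
pan 0.63 [464.8 107.5] area ratio 0.94 [303.6 211.5]
pan 0.59 [ 244.3 -328.9] area ratio 0.99 [440.6 281.3]
pan 0.35 [653.   82.6] area ratio 0.95 [311.6 155.1]
screen 0.87 [604.6 600.7] area ratio 0.98 [154.3 168.7]
screen 0.81 [493.3 356.4] area ratio 0.98 [227.1 202.4]
lid 0.93 [657.8  82.1] area ratio 0.97 [311.8 154.6]
shaker 0.86 [ 528.3 -211.7] area ratio 1.72 [402.9 191.7]
plate [ 529.84385973 -215.46554467   60.        ]
wrist cam in tool [  80.82197422    0.38522628 -143.13128988] [[-0.0, 0.956, 0.295], [1.0, 0.001, -0.001], [-0.001, 0.295, -0.956]] 316.615268337396
```

View pics/crop1.png

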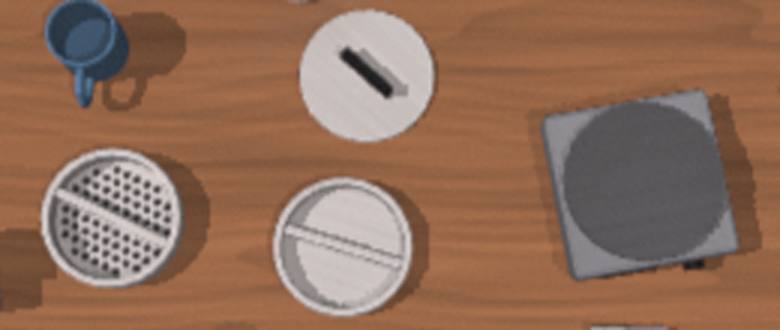

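The crop confirms it. The plain, closed silver pan is at crop (343,247), the silver holed screen at (111,217), the lid with its black bar at (367,75), and the shaker plate at (645,180). I'll move above the pan and turn the tool about +91°.

```bash
M='python3 -m pendant'
$M '[{"claw":1,"travel":[-0.0564,-0.0537,0],"twist":0},{"claw":1,"travel":[-0.0564,-0.0537,0],"twist":0},{"claw":1,"travel":[-0.0564,-0.0537,0],"twist":0},{"claw":1,"travel":[-0.0564,-0.0537,0],"twist":0},{"claw":1,"travel":[-0.0564,-0.0537,0],"twist":0},{"claw":1,"travel":[-0.0564,-0.0537,0],"twist":0},{"claw":1,"travel":[-0.0564,-0.0537,0],"twist":0},{"claw":1,"travel":[-0.0564,-0.0537,0],"twist":0}]' >/dev/null
$M '[{"claw":1,"travel":[-0.0564,-0.0537,0],"twist":0},{"claw":1,"travel":[-0.0564,-0.0537,0],"twist":0},{"claw":1,"travel":[-0.0564,-0.0537,0],"twist":0},{"claw":1,"travel":[-0.0564,-0.0537,0],"twist":0},{"claw":1,"travel":[-0.0564,-0.0537,0],"twist":0},{"claw":1,"travel":[-0.0564,-0.0537,0],"twist":0},{"claw":1,"travel":[-0.0564,-0.0537,0],"twist":0},{"claw":1,"travel":[0,0,0],"twist":0.078}]'
$M '[{"claw":1,"travel":[0,0,0],"twist":0.078},{"claw":1,"travel":[0,0,0],"twist":0.078},{"claw":1,"travel":[0,0,0],"twist":0.078},{"claw":1,"travel":[0,0,0],"twist":0.078},{"claw":1,"travel":[0,0,0],"twist":0.078},{"claw":1,"travel":[0,0,0],"twist":0.078},{"claw":1,"travel":[0,0,0],"twist":0.078},{"claw":1,"travel":[0,0,0],"twist":0.078}]' >/dev/null
$M '[{"claw":1,"travel":[0,0,0],"twist":0.078},{"claw":1,"travel":[0,0,0],"twist":0.078},{"claw":1,"travel":[0,0,0],"twist":0.078},{"claw":1,"travel":[0,0,0],"twist":0.074},{"claw":1,"travel":[0,0,0],"twist":0},{"claw":1,"travel":[0,0,0],"twist":0}]'
python3 - <<'E'
from h import *
s=r.state();R=np.array(s['tool_rot']);print(s['q'])
k=r.get_calibration('wrist');im=r.grab_frame('wrist');cv2.imwrite('pics/w1.png',im)
for n,z0,z1 in(('pan',0,26),):
    for d in r.outline_of(n,'wrist'):
        x,a,uv=fit(k,d['mask'],z0,z1);print(n,round(d['score'],2),np.round(x,1),round(a,3),np.round(uv,1),d['box'])
E
```

```text
time_s: 2.08
tcp_pos: [470.9, 102.4, 242.3]
tool_rot: [[-0.927, 0.375, 0.007], [0.375, 0.927, -0.003], [-0.007, -0.0, -1.0]]
contact_force: [1.4, 0.9, 0.1]
finger_gap: 87.1
gripper_force: 0.0
time_s: 3.25
tcp_pos: [465.5, 108.0, 241.7]
tool_rot: [[0.265, 0.964, 0.0], [0.964, -0.265, -0.0], [0.0, 0.0, -1.0]]
contact_force: [0.3, 0.0, 0.2]
finger_gap: 87.4
gripper_force: 0.0
[-3.71504139e-01  1.89248543e+01  1.02642142e+02 -4.29094907e-03
  5.84146833e+01  1.50127622e+01]
pan 0.96 [225.9 315.4] 0.431 [49.8 42.4] [0.0, 1.3, 107.7, 91.0]
pan 0.88 [463.8 106.4] 0.969 [320.7 173.4] [260.5, 114.9, 383.1, 236.3]
```

View pics/w1.png

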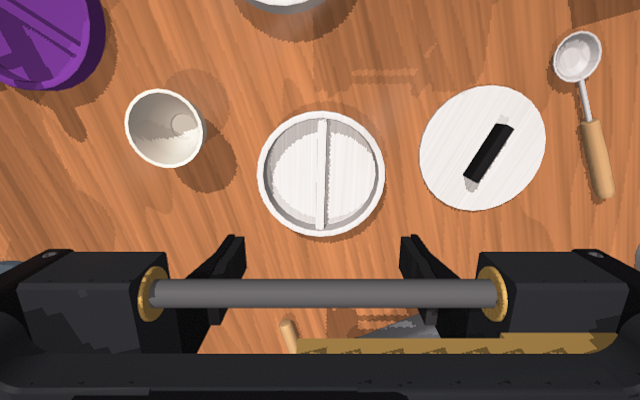

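The wrist view shows the pan at (321,173), with its bar vertical from (322,118) to (320,230). That agrees with the top camera: (464,106.5) against (465,107.5). Descending to TCP z 27 and gripping.

```bash
M='python3 -m pendant'
$M '[{"claw":0.6,"travel":[-0.003,-0.002,0.08],"twist":0},{"claw":0.6,"travel":[0,0,0.08],"twist":0},{"claw":0.6,"travel":[0,0,0.08],"twist":0},{"claw":0.6,"travel":[0,0,0.08],"twist":0},{"claw":0.6,"travel":[0,0,0.04],"twist":0},{"claw":0.6,"travel":[0,0,0.03],"twist":0},{"claw":0.6,"travel":[0,0,0.02],"twist":0},{"claw":0.6,"travel":[0,0,0.01],"twist":0}]' 30
$M '[{"claw":0.6,"travel":[0,0,0.01],"twist":0},{"claw":0.6,"travel":[0,0,0],"twist":0},{"claw":0.6,"travel":[0,0,0],"twist":0}]'
$M '[{"claw":0,"travel":[0,0,0],"twist":0},{"claw":0,"travel":[0,0,0],"twist":0},{"claw":0,"travel":[0,0,0],"twist":0},{"claw":0,"travel":[0,0,0],"twist":0},{"claw":0,"travel":[0,0,0],"twist":0},{"claw":0,"travel":[0,0,0],"twist":0},{"claw":0,"travel":[0,0,0],"twist":0},{"claw":0,"travel":[0,0,0],"twist":0}]' 30
```

```text
time_s: 4.02
tcp_pos: [463.8, 106.8, 30.3]
tool_rot: [[0.267, 0.964, -0.002], [0.964, -0.267, 0.0], [-0.0, -0.002, -1.0]]
contact_force: [-0.8, 0.1, -0.3]
finger_gap: 52.9
gripper_force: 0.0
time_s: 4.27
tcp_pos: [464.6, 106.8, 27.2]
tool_rot: [[0.268, 0.963, 0.001], [0.963, -0.268, -0.0], [0.0, 0.001, -1.0]]
contact_force: [0.0, -0.4, 0.2]
finger_gap: 51.9
gripper_force: 0.0
time_s: 4.93
tcp_pos: [463.7, 106.8, 26.6]
tool_rot: [[0.269, 0.963, -0.001], [0.963, -0.269, 0.0], [-0.0, -0.001, -1.0]]
contact_force: [-0.9, 0.6, 0.6]
finger_gap: 9.7
gripper_force: 30.0
```

```bash
M='python3 -m pendant'
$M '[{"claw":0,"travel":[0,0,-0.01],"twist":0},{"claw":0,"travel":[0,0,-0.03],"twist":0},{"claw":0,"travel":[0,0,-0.05],"twist":0},{"claw":0,"travel":[0,0,-0.06],"twist":0},{"claw":0,"travel":[0,0,-0.06],"twist":0},{"claw":0,"travel":[0,0,-0.05],"twist":0},{"claw":0,"travel":[0,0,-0.03],"twist":0},{"claw":0,"travel":[0,0,0],"twist":0}]'
cat > plate.py <<'E'
from h import *
def platefit(im,k,seed_uv):
    g=cv2.GaussianBlur(im,(3,3),0).max(2).astype(float)
    c=back(k,seed_uv,60)[:2]
    # subpixel radial edge: strongest step dark->bright between 78 and 92 mm
    for it in range(4):
        pts=[]
        rr=np.arange(79,91.1,.5)
        for t in np.linspace(0,2*np.pi,180,endpoint=False):
            P=np.c_[c[0]+rr*np.cos(t),c[1]+rr*np.sin(t),rr*0+60]
            uv=proj(k,P).astype(np.float32)
            v=cv2.remap(g.astype(np.float32),uv[None,:,0].copy(),uv[None,:,1].copy(),cv2.INTER_LINEAR)[0]
            d=v[6:]-v[:-6];i=d.argmax()
            if d[i]>12: pts.append(P[i+3,:2])
        pts=np.array(pts)
        s=least_squares(lambda p:np.hypot(*(pts-p[:2]).T)-p[2],[*c,85],loss='soft_l1')
        c=s.x[:2]
    return s.x,len(pts),np.median(abs(s.fun))
E
python3 - <<'E'
from plate import *
k=r.get_calibration('top');im=cv2.imread('pics/top0.png')
for sd in((405,190),(403,192),(407,189)):print(platefit(im,k,sd))
E
```

```text
time_s: 5.6
tcp_pos: [465.7, 106.9, 174.5]
tool_rot: [[0.268, 0.963, 0.007], [0.963, -0.268, -0.0], [0.002, 0.007, -1.0]]
contact_force: [0.5, 0.1, -3.5]
finger_gap: 9.5
gripper_force: 29.9
(array([ 529.92602829, -212.78467874,   86.52133758]), 133, np.float64(0.5402867129612758))
(array([ 530.01651186, -212.64749079,   86.50450958]), 132, np.float64(0.6033645616688048))
(array([ 529.97162427, -212.74106405,   86.55542469]), 133, np.float64(0.6623709719924165))
```

```bash
M='python3 -m pendant'
$M '[{"claw":0,"travel":[-0.0267,0.0137,0],"twist":0},{"claw":0,"travel":[-0.0533,0.0274,0],"twist":0},{"claw":0,"travel":[-0.0676,0.0347,0],"twist":0},{"claw":0,"travel":[-0.0711,0.0366,0],"twist":0},{"claw":0,"travel":[-0.0711,0.0366,0],"twist":0},{"claw":0,"travel":[-0.0711,0.0366,0],"twist":0},{"claw":0,"travel":[-0.0711,0.0366,0],"twist":0},{"claw":0,"travel":[-0.0676,0.0347,0],"twist":0}]' >/dev/null
$M '[{"claw":0,"travel":[-0.0533,0.0274,0],"twist":0},{"claw":0,"travel":[-0.0267,0.0137,0],"twist":0},{"claw":0,"travel":[0,0,0],"twist":0},{"claw":0,"travel":[0,0,0],"twist":0},{"claw":0,"travel":[0,0,0],"twist":0},{"claw":0,"travel":[0,0,0],"twist":0}]'
python3 - <<'E'
from h import *
k=r.get_calibration('wrist');im=r.grab_frame('wrist');cv2.imwrite('pics/w2.png',im)
s=[r.state()['tcp_pos'] for _ in range(1)];print(s)
E
```

```text
time_s: 6.77
tcp_pos: [528.8, -210.1, 170.8]
tool_rot: [[0.267, 0.964, -0.002], [0.964, -0.267, 0.002], [0.001, -0.003, -1.0]]
contact_force: [-0.4, -0.2, -3.1]
finger_gap: 9.5
gripper_force: 29.9
[array([ 529.14322666, -210.24715026,  171.11395188])]
```

View pics/w2.png

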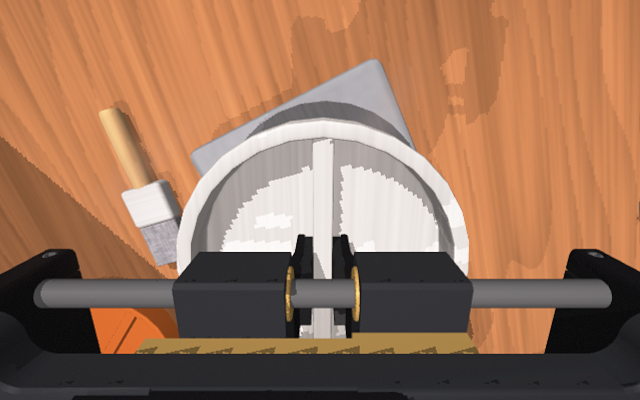

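The pan hangs level at (324,230) with the plate behind it, and needs about 3 mm of correction. Lowering.

```bash
M='python3 -m pendant'
$M '[{"claw":0,"travel":[-0.005,0.0034,0.03],"twist":0},{"claw":0,"travel":[0,0,0.04],"twist":0},{"claw":0,"travel":[0,0,0.04],"twist":0},{"claw":0,"travel":[0,0,0.03],"twist":0},{"claw":0,"travel":[0,0,0.014],"twist":0},{"claw":0,"travel":[0,0,0.006],"twist":0},{"claw":0,"travel":[0,0,0],"twist":0},{"claw":0,"travel":[0,0,0],"twist":0}]'
$M '[{"claw":0,"travel":[0,0,0.002],"twist":0},{"claw":0,"travel":[0,0,0.002],"twist":0},{"claw":0,"travel":[0,0,0],"twist":0},{"claw":0,"travel":[0,0,0],"twist":0}]'
```

```text
time_s: 7.48
tcp_pos: [531.4, -215.1, 92.3]
tool_rot: [[0.268, 0.964, 0.001], [0.964, -0.268, -0.001], [-0.0, 0.001, -1.0]]
contact_force: [0.3, -0.0, -3.9]
finger_gap: 9.5
gripper_force: 29.9
time_s: 7.82
tcp_pos: [531.0, -215.4, 90.0]
tool_rot: [[0.268, 0.963, 0.001], [0.963, -0.268, -0.0], [-0.0, 0.001, -1.0]]
contact_force: [0.0, -0.4, -3.1]
finger_gap: 9.8
gripper_force: 29.9
```

```bash
M='python3 -m pendant'
$M '[{"claw":0,"travel":[0.0037,-0.0031,0],"twist":0},{"claw":0,"travel":[0,0,0],"twist":0},{"claw":0,"travel":[0,0,0.002],"twist":0},{"claw":0,"travel":[0,0,0.002],"twist":0},{"claw":0,"travel":[0,0,0.001],"twist":0},{"claw":0,"travel":[0,0,0],"twist":0},{"claw":0,"travel":[0,0,0],"twist":0},{"claw":0,"travel":[0,0,0],"twist":0}]'
$M '[{"claw":0,"travel":[0,0,0.001],"twist":0},{"claw":0,"travel":[0,0,0],"twist":0},{"claw":0,"travel":[0,0,0],"twist":0}]'
```

```text
time_s: 8.48
tcp_pos: [529.9, -213.0, 87.0]
tool_rot: [[0.268, 0.963, -0.0], [0.963, -0.268, 0.0], [0.0, -0.0, -1.0]]
contact_force: [-0.0, 0.1, -4.8]
finger_gap: 9.7
gripper_force: 29.9
time_s: 8.73
tcp_pos: [530.0, -213.1, 86.6]
tool_rot: [[0.268, 0.963, 0.0], [0.963, -0.268, -0.0], [-0.0, 0.0, -1.0]]
contact_force: [0.0, -0.1, -3.2]
finger_gap: 9.4
gripper_force: 30.0
```

```bash
M='python3 -m pendant'
for i in 1; do $M '[{"claw":0,"travel":[0,0,0.002],"twist":0},{"claw":0,"travel":[0,0,0],"twist":0},{"claw":0,"travel":[0,0,0],"twist":0}]'; done
$M '[{"claw":0,"travel":[0,0,0.002],"twist":0},{"claw":0,"travel":[0,0,0],"twist":0},{"claw":0,"travel":[0,0,0],"twist":0}]'
```

```text
time_s: 8.98
tcp_pos: [530.0, -213.1, 86.6]
tool_rot: [[0.268, 0.963, 0.0], [0.963, -0.268, -0.0], [-0.0, 0.001, -1.0]]
contact_force: [-1.4, 2.5, 6.3]
finger_gap: 9.9
gripper_force: 30.0
time_s: 9.23
tcp_pos: [530.0, -213.1, 86.5]
tool_rot: [[0.268, 0.963, 0.001], [0.963, -0.268, -0.001], [-0.0, 0.001, -1.0]]
contact_force: [-3.2, 2.0, 12.3]
finger_gap: 9.5
gripper_force: 30.0
```

Contact made. Relieving the load, releasing, raising and checking.

```bash
M='python3 -m pendant'
$M '[{"claw":0,"travel":[0,0,-0.0025],"twist":0},{"claw":0.6,"travel":[0,0,0],"twist":0},{"claw":0.6,"travel":[0,0,0],"twist":0},{"claw":0.6,"travel":[0,0,0],"twist":0},{"claw":0.6,"travel":[0,0,0],"twist":0},{"claw":0.6,"travel":[0,0,0],"twist":0},{"claw":0.6,"travel":[0,0,-0.01],"twist":0},{"claw":0.6,"travel":[0,0,-0.03],"twist":0}]'
$M '[{"claw":0.6,"travel":[0,0,-0.07],"twist":0},{"claw":0.6,"travel":[0,0,-0.07],"twist":0},{"claw":0.6,"travel":[0,0,-0.07],"twist":0},{"claw":0.6,"travel":[0,0,-0.07],"twist":0},{"claw":0.6,"travel":[0,0,0],"twist":0},{"claw":0.6,"travel":[0,0,0],"twist":0}]'
python3 - <<'E'
from plate import *
k=r.get_calibration('wrist');im=r.grab_frame('wrist');cv2.imwrite('pics/w3.png',im)
for d in r.outline_of('pan','wrist'):
    x,a,uv=fit(k,d['mask'],60,86);print(round(d['score'],2),np.round(x,1),round(a,3),uv)
print(platefit(im,k,proj(k,[530,-213,60])[0]))
kt=r.get_calibration('top');it=r.grab_frame('top');cv2.imwrite('pics/t3.png',it)
for d in r.outline_of('pan','top'):
    x,a,uv=fit(kt,d['mask'],60,86);print('top',round(d['score'],2),np.round(x,1),round(a,3),uv)
E
```

```text
time_s: 9.9
tcp_pos: [528.5, -212.2, 104.3]
tool_rot: [[0.268, 0.963, -0.004], [0.963, -0.268, 0.003], [0.001, -0.004, -1.0]]
contact_force: [-0.1, 0.5, -0.1]
finger_gap: 47.2
gripper_force: 0.0
time_s: 10.4
tcp_pos: [531.1, -213.7, 248.6]
tool_rot: [[0.268, 0.963, 0.005], [0.963, -0.268, -0.003], [-0.002, 0.006, -1.0]]
contact_force: [-0.2, -0.5, 0.4]
finger_gap: 52.6
gripper_force: 0.0
0.81 [ 530.6 -213.8] 0.973 [320.31886646 182.14008454]
0.69 [ 272.9 -245.6] 0.007 [104.50724638 268.11755233]
(array([ 531.58407027, -209.8076928 ,   82.72065133]), 175, np.float64(1.1711044537444764))
top 0.82 [217.6 340.4] 0.878 [225.63492504 290.42615214]
top 0.77 [ 541.2 -181.5] 0.468 [395.70750237 185.72307692]
top 0.73 [ 268.1 -361.8] 0.126 [457.07010835 274.64372212]
top 0.2 [325.  201.9] 0.262 [271.83103222 254.85667324]
```

View pics/w3.png

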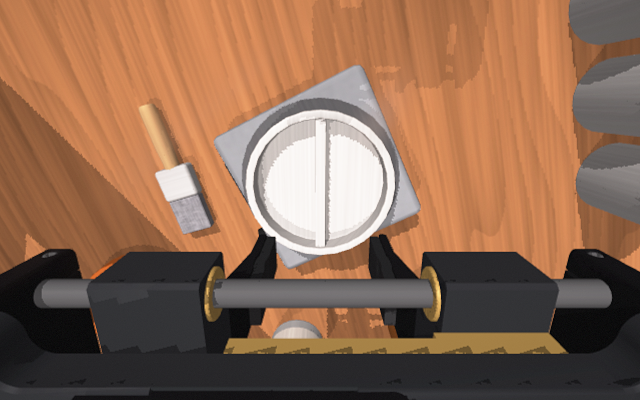

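The pan sits flat and released at (320,182), with a dark plate crescent at the top and sides. I'll check centring with an overlay of the plate circle.

```bash
python3 - <<'E'
from plate import *
k=r.get_calibration('wrist');im=cv2.imread('pics/w3.png')
g=cv2.GaussianBlur(im,(3,3),0).max(2).astype(np.float32)
rr=np.arange(76,96,.5);c=np.array([530.5,-213.5])
for it in range(3):
    pts=[];tt=[]
    for t in np.linspace(0,2*np.pi,240,endpoint=False):
        P=np.c_[c[0]+rr*np.cos(t),c[1]+rr*np.sin(t),rr*0+60];uv=proj(k,P).astype(np.float32)
        if uv[:,1].max()>215: continue
        v=cv2.remap(g,uv[None,:,0].copy(),uv[None,:,1].copy(),cv2.INTER_LINEAR)[0]
        # outermost dark run: last dark (<115) sample with bright after
        i=np.where((v[:-6]<115)&(v[6:]-v[:-6]>35)&(v[6:]>135)&(rr[:-6]>79))[0]
        if len(i): pts.append(P[int(i.mean())+3,:2]);tt.append(t)
    pts=np.array(pts)
    s=least_squares(lambda p:np.hypot(*(pts-p[:2]).T)-85,c,loss='soft_l1');c=s.x
print(c,len(pts),np.median(abs(s.fun)),np.degrees(tt)[[0,-1]])
s4=np.kron
big=cv2.resize(im,None,fx=4,fy=4,interpolation=cv2.INTER_CUBIC)
for z,R,col,cc in((60,85,(0,255,0),(530,-213)),(86,75,(0,0,255),(530.6,-213.8))):
    cv2.polylines(big,[np.int32(proj(k,circ(*cc,z,R))*4+1.5)],True,col,1)
cv2.imwrite('pics/o3.png',big[320:900+180,820:1620][:600])
E
```

```text
[ 524.60592389 -210.57022582] 65 0.490347211115747 [  0.  358.5]
```

View pics/o3.png

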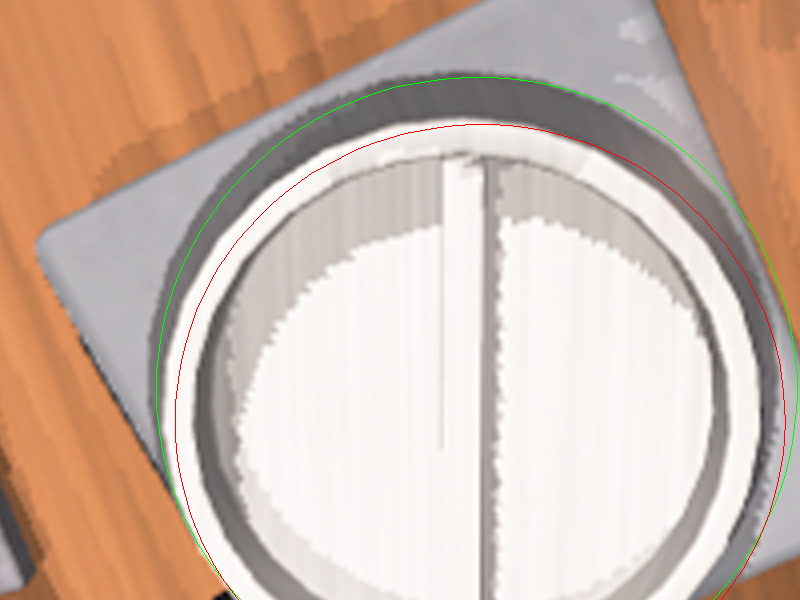

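```bash
cat > chk.py <<'E'
from plate import *
def rimfit(g,k,z,R,c,rr,test,vmax=225,ret=False):
    """radius-known circle fit; test(v)->edge index or None, v sampled at rr"""
    for it in range(4):
        pts=[]
        for t in np.linspace(0,2*np.pi,240,endpoint=False):
            P=np.c_[c[0]+rr*np.cos(t),c[1]+rr*np.sin(t),rr*0+z];uv=proj(k,P).astype(np.float32)
            if uv[:,1].max()>vmax or uv.min()<1: continue
            v=cv2.remap(g,uv[None,:,0].copy(),uv[None,:,1].copy(),cv2.INTER_LINEAR)[0]
            i=test(v)
            if i is not None: pts.append(P[i,:2])
        pts=np.array(pts)
        s=least_squares(lambda p:np.hypot(*(pts-p[:2]).T)-R,c,loss='soft_l1');c=s.x
    return np.round(c,1),len(pts),round(float(np.median(abs(s.fun))),2)
E
python3 - <<'E'
from chk import *
print(r.state()['tcp_pos'])
k=r.get_calibration('wrist');im=r.grab_frame('wrist');k2=r.get_calibration('wrist')
print(np.array(k['xyz'])-k2['xyz'])
cv2.imwrite('pics/w4.png',im)
for d in r.outline_of('pan','wrist')[:1]:
    x,a,uv=fit(k,d['mask'],60,86);print(round(d['score'],2),np.round(x,1),round(a,3),uv)
g=cv2.GaussianBlur(im,(3,3),0).max(2).astype(np.float32)
def plate(v):
    d=v[4:]-v[:-4];i=d.argmax();return i+2 if d[i]>35 and v[i]<125 and v[i+4]>130 else None
def rim(v):
    d=v[:-4]-v[4:];i=d.argmax();return i+2 if d[i]>50 and v[i]>190 else None
print('plate',rimfit(g,k,60,85,np.array([530,-213.]),np.arange(78,92,.5),plate,200))
print('pan',rimfit(g,k,86,75,np.array([530,-213.]),np.arange(68,82,.5),rim,225))
big=cv2.resize(im,None,fx=4,fy=4,interpolation=cv2.INTER_CUBIC)
for z,R,col,cc in((60,85,(0,255,0),(530,-213)),(86,75,(0,0,255),(530,-213))):
    cv2.polylines(big,[np.int32(proj(k,circ(*cc,z,R))*4+1.5)],True,col,1)
cv2.imwrite('pics/o4.png',big[320:920,820:1620])
E
```

```text
[ 528.79195884 -212.34584981  244.10525909]
[-0.10579495  0.07644235  0.08098166]
0.81 [ 530.5 -213.6] 0.984 [324.53605466 184.2856145 ]
plate (array([ 530.3, -213. ]), 65, 0.12)
pan (array([ 530., -214.]), 150, 0.51)
```

View pics/o4.png

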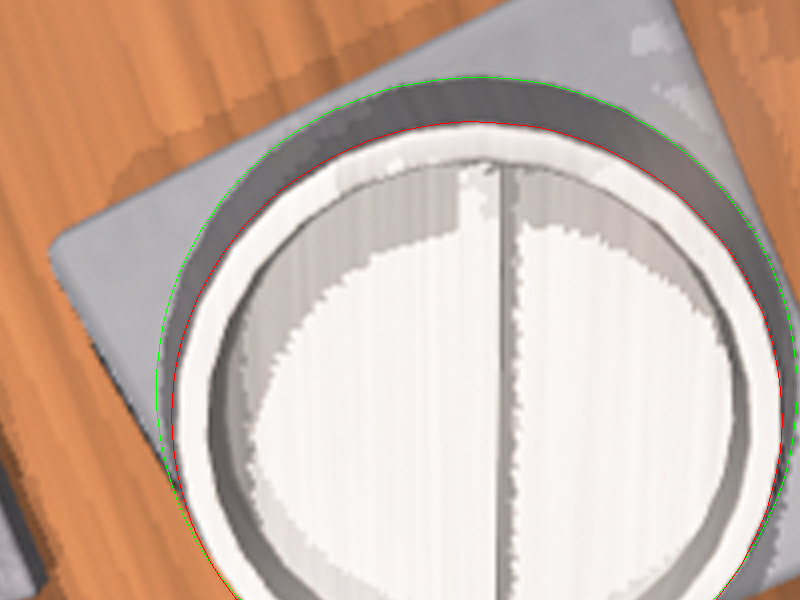

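Both circles fit: plate centre (530.3,-213.0), pan (530.2,-213.8), so the offset is about 1 mm. Moving to the screen.

```bash
M='python3 -m pendant'
$M '[{"claw":0.6,"travel":[0.0283,-0.0099,0],"twist":0},{"claw":0.6,"travel":[0.0567,-0.0197,0],"twist":0},{"claw":0.6,"travel":[0.0756,-0.0263,0],"twist":0},{"claw":0.6,"travel":[0.0756,-0.0263,0],"twist":0},{"claw":0.6,"travel":[0.0756,-0.0263,0],"twist":0},{"claw":0.6,"travel":[0.0756,-0.0263,0],"twist":0},{"claw":0.6,"travel":[0.0756,-0.0263,0],"twist":0},{"claw":0.6,"travel":[0.0756,-0.0263,0],"twist":0}]' >/dev/null
$M '[{"claw":0.6,"travel":[0.0756,-0.0263,0],"twist":0},{"claw":0.6,"travel":[0.0756,-0.0263,0],"twist":0},{"claw":0.6,"travel":[0.0756,-0.0263,0],"twist":0},{"claw":0.6,"travel":[0.0756,-0.0263,0],"twist":0},{"claw":0.6,"travel":[0.0756,-0.0263,0],"twist":0},{"claw":0.6,"travel":[0.0756,-0.0263,0],"twist":0},{"claw":0.6,"travel":[0.0567,-0.0197,0],"twist":0},{"claw":0.6,"travel":[0.0283,-0.0099,0],"twist":0}]' >/dev/null
$M '[{"claw":0.6,"travel":[0,0,0],"twist":0.055},{"claw":0.6,"travel":[0,0,0],"twist":0.055},{"claw":0.6,"travel":[0,0,0],"twist":0},{"claw":0.6,"travel":[0,0,0],"twist":0},{"claw":0.6,"travel":[0,0,0],"twist":0},{"claw":0.6,"travel":[0,0,0],"twist":0},{"claw":0.6,"travel":[0,0,0],"twist":0}]'
python3 - <<'E'
from chk import *
k=r.get_calibration('wrist');im=r.grab_frame('wrist');cv2.imwrite('pics/w5.png',im)
for d in r.outline_of('screen','wrist'):
    x,a,uv=fit(k,d['mask'],0,34);print(round(d['score'],2),np.round(x,1),round(a,3),uv)
E
```

```text
time_s: 12.62
tcp_pos: [493.9, 355.7, 245.8]
tool_rot: [[0.43, 0.903, -0.0], [0.903, -0.43, -0.0], [-0.0, -0.0, -1.0]]
contact_force: [0.4, -0.3, 0.7]
finger_gap: 52.0
gripper_force: 0.0
0.96 [493.3 355.7] 0.983 [321.57251545 172.60946396]
```

View pics/w5.png

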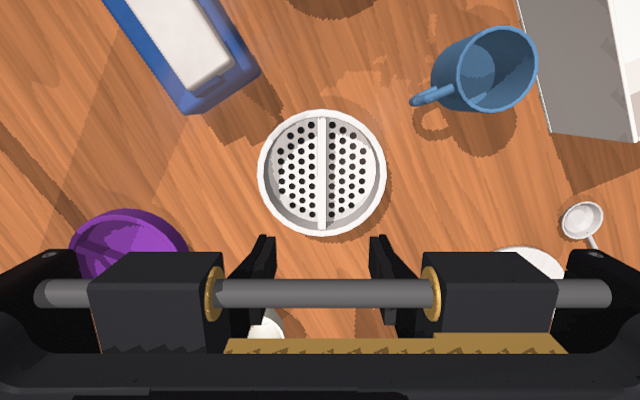

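The screen is at (321,173) with its bar vertical. Measured (493.3,355.8), which matches the top view. Descend, grip and lift.

```bash
M='python3 -m pendant'
$M '[{"claw":0.6,"travel":[0,0,0.05],"twist":0},{"claw":0.6,"travel":[0,0,0.08],"twist":0},{"claw":0.6,"travel":[0,0,0.08],"twist":0},{"claw":0.6,"travel":[0,0,0.08],"twist":0},{"claw":0.6,"travel":[0,0,0.06],"twist":0},{"claw":0.6,"travel":[0,0,0.04],"twist":0},{"claw":0.6,"travel":[0,0,0.02],"twist":0},{"claw":0.6,"travel":[0,0,0.012],"twist":0}]' 30
$M '[{"claw":0.6,"travel":[0,0,0],"twist":0},{"claw":0.6,"travel":[0,0,0],"twist":0},{"claw":0,"travel":[0,0,0],"twist":0},{"claw":0,"travel":[0,0,0],"twist":0},{"claw":0,"travel":[0,0,0],"twist":0},{"claw":0,"travel":[0,0,0],"twist":0},{"claw":0,"travel":[0,0,0],"twist":0},{"claw":0,"travel":[0,0,0],"twist":0}]'
$M '[{"claw":0,"travel":[0,0,0],"twist":0},{"claw":0,"travel":[0,0,0],"twist":0},{"claw":0,"travel":[0,0,0],"twist":0}]'
```

```text
time_s: 13.38
tcp_pos: [493.3, 355.7, 33.2]
tool_rot: [[0.43, 0.903, -0.002], [0.903, -0.43, -0.001], [-0.002, -0.002, -1.0]]
contact_force: [-0.1, 0.2, 1.0]
finger_gap: 52.1
gripper_force: 0.0
time_s: 14.05
tcp_pos: [493.9, 356.2, 35.1]
tool_rot: [[0.43, 0.903, 0.0], [0.903, -0.43, 0.0], [0.0, 0.0, -1.0]]
contact_force: [-0.2, 0.9, 0.2]
finger_gap: 20.2
gripper_force: 0.0
time_s: 14.3
tcp_pos: [493.6, 356.2, 34.8]
tool_rot: [[0.43, 0.903, -0.0], [0.903, -0.43, -0.0], [-0.0, -0.0, -1.0]]
contact_force: [-0.5, -0.7, 1.2]
finger_gap: 9.5
gripper_force: 30.0
```

```bash
M='python3 -m pendant'
$M '[{"claw":0,"travel":[0,0,-0.01],"twist":0},{"claw":0,"travel":[0,0,-0.03],"twist":0},{"claw":0,"travel":[0,0,-0.05],"twist":0},{"claw":0,"travel":[0,0,-0.06],"twist":0},{"claw":0,"travel":[0,0,-0.06],"twist":0},{"claw":0,"travel":[0,0,-0.05],"twist":0},{"claw":0,"travel":[0,0,-0.04],"twist":0},{"claw":0,"travel":[0,0,0],"twist":0}]'
$M '[{"claw":0,"travel":[-0.0262,0.0146,0],"twist":0},{"claw":0,"travel":[-0.0524,0.0292,0],"twist":0},{"claw":0,"travel":[-0.0699,0.039,0],"twist":0},{"claw":0,"travel":[-0.0699,0.039,0],"twist":0},{"claw":0,"travel":[-0.0699,0.039,0],"twist":0},{"claw":0,"travel":[-0.0699,0.039,0],"twist":0},{"claw":0,"travel":[-0.0699,0.039,0],"twist":0},{"claw":0,"travel":[-0.0699,0.039,0],"twist":0}]' >/dev/null
$M '[{"claw":0,"travel":[-0.0699,0.039,0],"twist":0},{"claw":0,"travel":[-0.0699,0.039,0],"twist":0},{"claw":0,"travel":[-0.0699,0.039,0],"twist":0},{"claw":0,"travel":[-0.0699,0.039,0],"twist":0},{"claw":0,"travel":[-0.0699,0.039,0],"twist":0},{"claw":0,"travel":[-0.0699,0.039,0],"twist":0},{"claw":0,"travel":[-0.0524,0.0292,0],"twist":0},{"claw":0,"travel":[-0.0262,0.0146,0],"twist":0}]' >/dev/null
$M '[{"claw":0,"travel":[0,0,0],"twist":0},{"claw":0,"travel":[0,0,0],"twist":0},{"claw":0,"travel":[0,0,0],"twist":0},{"claw":0,"travel":[0,0,0],"twist":0},{"claw":0,"travel":[0,0,0],"twist":0},{"claw":0,"travel":[0,0,0],"twist":0}]'
```

```text
time_s: 14.97
tcp_pos: [496.0, 357.3, 189.1]
tool_rot: [[0.43, 0.903, 0.008], [0.903, -0.43, 0.004], [0.007, 0.006, -1.0]]
contact_force: [0.7, 0.3, -2.6]
finger_gap: 9.9
gripper_force: 30.0
time_s: 16.8
tcp_pos: [530.5, -211.5, 184.8]
tool_rot: [[0.428, 0.904, -0.0], [0.904, -0.428, 0.0], [0.0, -0.0, -1.0]]
contact_force: [-0.5, 0.2, -3.0]
finger_gap: 9.7
gripper_force: 30.0
```

```bash
M='python3 -m pendant'
$M '[{"claw":0,"travel":[0,0,0.02],"twist":0},{"claw":0,"travel":[0,0,0.03],"twist":0},{"claw":0,"travel":[0,0,0.03],"twist":0},{"claw":0,"travel":[0,0,0.02],"twist":0},{"claw":0,"travel":[0,0,0.01],"twist":0},{"claw":0,"travel":[0,0,0.006],"twist":0},{"claw":0,"travel":[0,0,0],"twist":0},{"claw":0,"travel":[0,0,0],"twist":0}]'
$M '[{"claw":0,"travel":[0,0,0],"twist":0},{"claw":0,"travel":[0,0,0],"twist":0},{"claw":0,"travel":[0,0,0],"twist":0},{"claw":0,"travel":[0,0,0],"twist":0}]'
```

```text
time_s: 17.47
tcp_pos: [530.9, -213.1, 127.1]
tool_rot: [[0.43, 0.903, 0.001], [0.903, -0.43, -0.0], [-0.0, 0.001, -1.0]]
contact_force: [0.2, -0.5, -4.3]
finger_gap: 9.9
gripper_force: 30.0
time_s: 17.8
tcp_pos: [530.7, -213.1, 127.3]
tool_rot: [[0.43, 0.903, 0.001], [0.903, -0.43, -0.0], [-0.0, 0.001, -1.0]]
contact_force: [0.4, -0.1, -3.5]
finger_gap: 9.9
gripper_force: 30.0
```

```bash
M='python3 -m pendant'
$M '[{"claw":0,"travel":[0,0,0.004],"twist":0},{"claw":0,"travel":[0,0,0.003],"twist":0},{"claw":0,"travel":[0,0,0.002],"twist":0},{"claw":0,"travel":[0,0,0.002],"twist":0},{"claw":0,"travel":[0,0,0.001],"twist":0},{"claw":0,"travel":[0,0,0],"twist":0},{"claw":0,"travel":[0,0,0],"twist":0},{"claw":0,"travel":[0,0,0],"twist":0}]'
$M '[{"claw":0,"travel":[0,0,0.002],"twist":0},{"claw":0,"travel":[0,0,0],"twist":0},{"claw":0,"travel":[0,0,0],"twist":0}]'
```

```text
time_s: 18.47
tcp_pos: [530.4, -212.9, 120.8]
tool_rot: [[0.43, 0.903, -0.0], [0.903, -0.43, 0.0], [-0.0, -0.0, -1.0]]
contact_force: [-0.5, 0.6, -1.6]
finger_gap: 9.4
gripper_force: 30.0
time_s: 18.72
tcp_pos: [530.5, -212.9, 120.8]
tool_rot: [[0.43, 0.903, 0.0], [0.903, -0.43, -0.0], [-0.0, 0.0, -1.0]]
contact_force: [-2.1, 2.1, 4.9]
finger_gap: 10.0
gripper_force: 30.0
```

```bash
M='python3 -m pendant'
$M '[{"claw":0,"travel":[0,0,-0.001],"twist":0},{"claw":0.6,"travel":[0,0,0],"twist":0},{"claw":0.6,"travel":[0,0,0],"twist":0},{"claw":0.6,"travel":[0,0,0],"twist":0},{"claw":0.6,"travel":[0,0,0],"twist":0},{"claw":0.6,"travel":[0,0,0],"twist":0},{"claw":0.6,"travel":[0,0,-0.01],"twist":0},{"claw":0.6,"travel":[0,0,-0.03],"twist":0}]'
$M '[{"claw":0.6,"travel":[0,0,-0.07],"twist":0},{"claw":0.6,"travel":[0,0,-0.07],"twist":0},{"claw":0.6,"travel":[0,0,-0.07],"twist":0},{"claw":0.6,"travel":[0,0,-0.05],"twist":0},{"claw":0.6,"travel":[0,0,0],"twist":0},{"claw":0.6,"travel":[0,0,0],"twist":0},{"claw":0.6,"travel":[0,0,0],"twist":0},{"claw":0.6,"travel":[0,0,0],"twist":0}]'
$M '[{"claw":0.6,"travel":[0,0,0],"twist":0},{"claw":0.6,"travel":[0,0,0],"twist":0},{"claw":0.6,"travel":[0,0,0],"twist":0}]' >/dev/null
python3 - <<'E'
from chk import *
k=r.get_calibration('wrist');im=r.grab_frame('wrist')
for d in r.outline_of('screen','wrist')[:1]:
    x,a,uv=fit(k,d['mask'],86,120);print(round(d['score'],2),np.round(x,1),round(a,3),uv)
g=cv2.GaussianBlur(im,(3,3),0).max(2).astype(np.float32)
def plate(v):
    d=v[4:]-v[:-4];i=d.argmax();return i+2 if d[i]>35 and v[i]<125 and v[i+4]>130 else None
def rim(v):
    d=v[:-4]-v[4:];i=d.argmax();return i+2 if d[i]>50 and v[i]>190 else None
print('plate',rimfit(g,k,60,85,np.array([530,-213.]),np.arange(78,92,.5),plate,200))
print('screen',rimfit(g,k,120,75,np.array([530,-213.]),np.arange(68,82,.5),rim,225))
big=cv2.resize(im,None,fx=4,fy=4,interpolation=cv2.INTER_CUBIC)
for z,R,col in((60,85,(0,255,0)),(86,75,(255,0,0)),(120,75,(0,0,255))):
    cv2.polylines(big,[np.int32(proj(k,circ(530.2,-213.4,z,R))*4+1.5)],True,col,1)
cv2.imwrite('pics/o6.png',big[280:880,820:1620])
E
```

```text
time_s: 19.38
tcp_pos: [529.3, -212.2, 138.8]
tool_rot: [[0.43, 0.903, -0.004], [0.903, -0.43, 0.003], [0.001, -0.005, -1.0]]
contact_force: [0.4, -0.1, -0.2]
finger_gap: 47.5
gripper_force: 0.0
time_s: 20.05
tcp_pos: [529.5, -212.3, 268.7]
tool_rot: [[0.43, 0.903, -0.003], [0.903, -0.43, 0.002], [0.0, -0.004, -1.0]]
contact_force: [0.0, 0.2, 0.6]
finger_gap: 52.0
gripper_force: 0.0
0.65 [ 530.7 -213.5] 0.968 [323.19888923 185.97307802]
plate (array([ 530. , -213.1]), 17, 0.05)
screen (array([ 529.9, -213.4]), 111, 0.48)
```

View pics/o6.png

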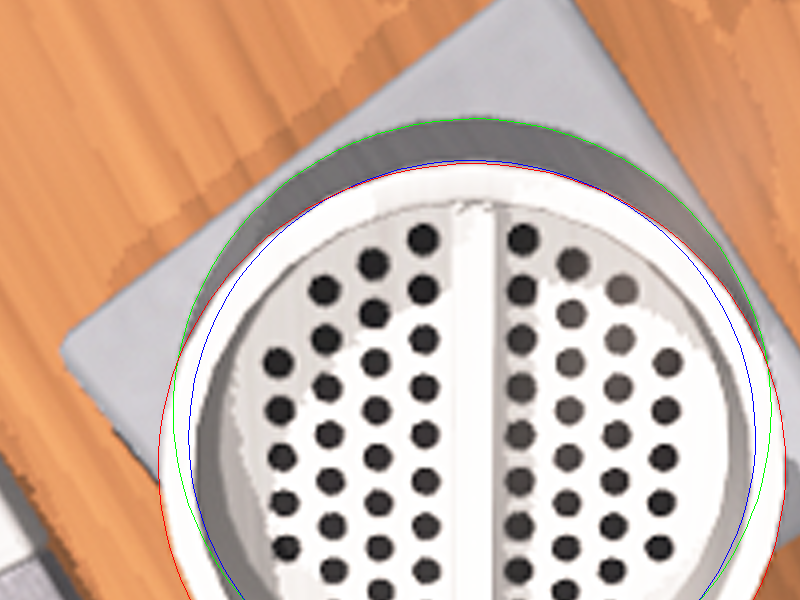

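The circles overlay well: plate (530.0,-213.1), screen (529.9,-213.4) by rim fit. Next the lid.

```bash
M='python3 -m pendant'
$M '[{"claw":0.6,"travel":[0.03,-0.0028,0],"twist":0},{"claw":0.6,"travel":[0.06,-0.0028,0],"twist":0},{"claw":0.6,"travel":[0.076,-0.0028,0],"twist":0},{"claw":0.6,"travel":[0.076,-0.0028,0],"twist":0},{"claw":0.6,"travel":[0.076,-0.0028,0],"twist":0},{"claw":0.6,"travel":[0.076,-0.0028,0],"twist":0},{"claw":0.6,"travel":[0.076,-0.0028,0],"twist":0},{"claw":0.6,"travel":[0.076,-0.0028,0],"twist":0}]' >/dev/null
$M '[{"claw":0.6,"travel":[0.06,-0.0028,0],"twist":0},{"claw":0.6,"travel":[0.03,-0.0028,0],"twist":0},{"claw":0.6,"travel":[0,0,0.02],"twist":0.072},{"claw":0.6,"travel":[0,0,0.02],"twist":0.072},{"claw":0.6,"travel":[0,0,0.02],"twist":0.072},{"claw":0.6,"travel":[0,0,0],"twist":0},{"claw":0.6,"travel":[0,0,0],"twist":0},{"claw":0.6,"travel":[0,0,0],"twist":0}]' >/dev/null
$M '[{"claw":0.6,"travel":[0,0,0],"twist":0},{"claw":0.6,"travel":[0,0,0],"twist":0},{"claw":0.6,"travel":[0,0,0],"twist":0}]'
python3 - <<'E'
from chk import *
k=r.get_calibration('wrist');im=r.grab_frame('wrist');cv2.imwrite('pics/w7.png',im)
for d in r.outline_of('lid','wrist'):
    x,a,uv=fit(k,d['mask'],0,6);print(round(d['score'],2),np.round(x,1),round(a,3),uv,d['box'])
m=r.outline_of('lid','wrist')[0]['mask'].astype(np.uint8)
b=((im.max(2)<70)&(cv2.erode(cv2.morphologyEx(m,cv2.MORPH_CLOSE,np.ones((15,15))),np.ones((9,9)))>0)).astype(np.uint8)
c=max(cv2.findContours(b,0,1)[0],key=cv2.contourArea);rc=cv2.boxPoints(cv2.minAreaRect(c))
P=np.array([back(k,p,30)[:2] for p in rc]);print(rc,P.mean(0))
e=P[1]-P[0] if np.hypot(*(P[1]-P[0]))>np.hypot(*(P[2]-P[1])) else P[2]-P[1]
print('bar angle',np.degrees(np.arctan2(*e[::-1]))%180,'len',np.hypot(*e))
E
```

```text
time_s: 21.98
tcp_pos: [654.9, 80.0, 241.0]
tool_rot: [[0.706, 0.709, 0.001], [0.709, -0.706, -0.0], [0.001, 0.001, -1.0]]
contact_force: [0.1, 0.1, 0.8]
finger_gap: 52.2
gripper_force: 0.0
0.65 [656.7  81. ] 0.995 [322.63476385 167.21019244] [264.3, 110.3, 387.9, 228.6]
[[316.23013 142.2137 ]
 [325.29178 141.87807]
 [327.5178  201.98082]
 [318.45615 202.31645]] [657.83096563  83.32854332]
bar angle 47.4286939902851 len 69.92326177999357
```

View pics/w7.png

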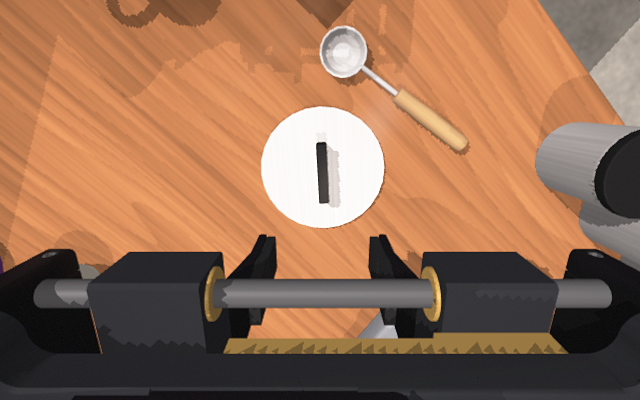

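The lid is at (323,167) with its bar vertical at (322,172). Bar angle is 47.4°, length 70 mm, centre about (657,82). Descend and grip.

```bash
M='python3 -m pendant'
$M '[{"claw":0.6,"travel":[0.0056,0,0.05],"twist":-0.025},{"claw":0.6,"travel":[0,0,0.08],"twist":0},{"claw":0.6,"travel":[0,0,0.08],"twist":0},{"claw":0.6,"travel":[0,0,0.08],"twist":0},{"claw":0.6,"travel":[0,0,0.06],"twist":0},{"claw":0.6,"travel":[0,0,0.04],"twist":0},{"claw":0.6,"travel":[0,0,0.02],"twist":0},{"claw":0.6,"travel":[0,0,0.012],"twist":0}]' 30
$M '[{"claw":0.6,"travel":[0,0,0],"twist":0},{"claw":0.6,"travel":[0,0,0],"twist":0},{"claw":0.6,"travel":[0,0,0],"twist":0},{"claw":0,"travel":[0,0,0],"twist":0},{"claw":0,"travel":[0,0,0],"twist":0},{"claw":0,"travel":[0,0,0],"twist":0},{"claw":0,"travel":[0,0,0],"twist":0},{"claw":0,"travel":[0,0,0],"twist":0}]'
$M '[{"claw":0,"travel":[0,0,0],"twist":0},{"claw":0,"travel":[0,0,0],"twist":0},{"claw":0,"travel":[0,0,0],"twist":0},{"claw":0,"travel":[0,0,0],"twist":0},{"claw":0,"travel":[0,0,0],"twist":0}]'
```

```text
time_s: 22.8
tcp_pos: [655.8, 82.2, 27.6]
tool_rot: [[0.677, 0.736, -0.002], [0.736, -0.677, 0.0], [-0.002, -0.002, -1.0]]
contact_force: [0.3, -0.1, 0.4]
finger_gap: 52.1
gripper_force: 0.0
time_s: 23.47
tcp_pos: [656.7, 82.2, 29.6]
tool_rot: [[0.677, 0.736, 0.0], [0.736, -0.677, -0.0], [0.0, 0.0, -1.0]]
contact_force: [-1.1, -0.8, 0.2]
finger_gap: 27.3
gripper_force: 0.0
time_s: 23.88
tcp_pos: [656.6, 82.1, 29.3]
tool_rot: [[0.678, 0.735, 0.0], [0.735, -0.678, -0.0], [0.0, 0.0, -1.0]]
contact_force: [-0.3, 0.2, 0.1]
finger_gap: 12.3
gripper_force: 30.0
```

```bash
M='python3 -m pendant'
$M '[{"claw":0,"travel":[0,0,-0.01],"twist":0},{"claw":0,"travel":[0,0,-0.03],"twist":0},{"claw":0,"travel":[0,0,-0.06],"twist":0},{"claw":0,"travel":[0,0,-0.07],"twist":0},{"claw":0,"travel":[0,0,-0.07],"twist":0},{"claw":0,"travel":[0,0,-0.05],"twist":0},{"claw":0,"travel":[0,0,-0.04],"twist":0},{"claw":0,"travel":[0,0,0],"twist":0}]'
$M '[{"claw":0,"travel":[-0.0273,0.0097,0],"twist":0},{"claw":0,"travel":[-0.0566,0.02,0],"twist":0},{"claw":0,"travel":[-0.0717,0.0254,0],"twist":0},{"claw":0,"travel":[-0.0736,0.0261,0],"twist":0},{"claw":0,"travel":[-0.0736,0.0261,0],"twist":0},{"claw":0,"travel":[-0.0736,0.0261,0],"twist":0},{"claw":0,"travel":[-0.0736,0.0261,0],"twist":0},{"claw":0,"travel":[-0.0717,0.0254,0],"twist":0}]' >/dev/null
$M '[{"claw":0,"travel":[-0.0566,0.02,0],"twist":0},{"claw":0,"travel":[-0.0273,0.0097,0],"twist":0},{"claw":0,"travel":[0,0,0],"twist":0},{"claw":0,"travel":[0,0,0],"twist":0},{"claw":0,"travel":[0,0,0],"twist":0},{"claw":0,"travel":[0,0,0],"twist":0},{"claw":0,"travel":[0,0,0],"twist":0},{"claw":0,"travel":[0,0,0],"twist":0}]'
$M '[{"claw":0,"travel":[0,0,0.01],"twist":0},{"claw":0,"travel":[0,0,0.02],"twist":0},{"claw":0,"travel":[0,0,0.02],"twist":0},{"claw":0,"travel":[0,0,0.01],"twist":0},{"claw":0,"travel":[0,0,0],"twist":0},{"claw":0,"travel":[0,0,0],"twist":0},{"claw":0,"travel":[0,0,0],"twist":0},{"claw":0,"travel":[0,0,0],"twist":0}]'
```

```text
time_s: 24.55
tcp_pos: [659.2, 82.3, 199.6]
tool_rot: [[0.677, 0.736, 0.01], [0.736, -0.677, -0.0], [0.006, 0.007, -1.0]]
contact_force: [0.4, -0.1, -1.4]
finger_gap: 11.8
gripper_force: 30.0
time_s: 25.88
tcp_pos: [530.6, -212.1, 194.1]
tool_rot: [[0.676, 0.737, -0.0], [0.737, -0.676, 0.0], [-0.0, -0.0, -1.0]]
contact_force: [0.7, 0.2, -2.0]
finger_gap: 11.8
gripper_force: 30.0
time_s: 26.55
tcp_pos: [530.6, -213.5, 164.6]
tool_rot: [[0.678, 0.735, 0.001], [0.735, -0.678, -0.0], [0.0, 0.001, -1.0]]
contact_force: [-0.3, -0.4, -2.5]
finger_gap: 11.8
gripper_force: 30.0
```

```bash
M='python3 -m pendant'
$M '[{"claw":0,"travel":[0,0,0.01],"twist":0},{"claw":0,"travel":[0,0,0.008],"twist":0},{"claw":0,"travel":[0,0,0.004],"twist":0},{"claw":0,"travel":[0,0,0.002],"twist":0},{"claw":0,"travel":[0,0,0.002],"twist":0},{"claw":0,"travel":[0,0,0.002],"twist":0},{"claw":0,"travel":[0,0,0],"twist":0},{"claw":0,"travel":[0,0,0],"twist":0}]'
$M '[{"claw":0,"travel":[0,0,0.002],"twist":0},{"claw":0,"travel":[0,0,0],"twist":0},{"claw":0,"travel":[0,0,0],"twist":0}]'
$M '[{"claw":0,"travel":[0,0,0.0015],"twist":0},{"claw":0,"travel":[0,0,0],"twist":0},{"claw":0,"travel":[0,0,0],"twist":0}]'
```

```text
time_s: 27.22
tcp_pos: [530.4, -213.2, 150.3]
tool_rot: [[0.677, 0.736, -0.0], [0.736, -0.677, 0.0], [0.0, -0.0, -1.0]]
contact_force: [0.3, 0.8, -2.3]
finger_gap: 11.6
gripper_force: 30.0
time_s: 27.47
tcp_pos: [530.4, -213.2, 149.3]
tool_rot: [[0.677, 0.736, -0.0], [0.736, -0.677, 0.0], [0.0, -0.0, -1.0]]
contact_force: [-0.0, 0.9, -2.5]
finger_gap: 11.6
gripper_force: 30.0
time_s: 27.72
tcp_pos: [530.4, -213.2, 149.2]
tool_rot: [[0.677, 0.736, 0.0], [0.736, -0.677, -0.0], [0.0, 0.0, -1.0]]
contact_force: [-1.8, 0.9, 4.1]
finger_gap: 11.9
gripper_force: 30.0
```

Landed. Releasing, retreating, then checking.

```bash
M='python3 -m pendant'
$M '[{"claw":0,"travel":[0,0,-0.001],"twist":0},{"claw":0.6,"travel":[0,0,0],"twist":0},{"claw":0.6,"travel":[0,0,0],"twist":0},{"claw":0.6,"travel":[0,0,0],"twist":0},{"claw":0.6,"travel":[0,0,0],"twist":0},{"claw":0.6,"travel":[0,0,0],"twist":0},{"claw":0.6,"travel":[0,0,-0.01],"twist":0},{"claw":0.6,"travel":[0,0,-0.03],"twist":0}]'
$M '[{"claw":0.6,"travel":[0,0,-0.07],"twist":0},{"claw":0.6,"travel":[0,0,-0.07],"twist":0},{"claw":0.6,"travel":[0,0,-0.07],"twist":0},{"claw":0.6,"travel":[0,0,-0.05],"twist":0},{"claw":0.6,"travel":[0,0,0],"twist":0},{"claw":0.6,"travel":[0,0,0],"twist":0},{"claw":0.6,"travel":[0,0,0],"twist":0},{"claw":0.6,"travel":[0,0,0],"twist":0}]' >/dev/null
$M '[{"claw":0.6,"travel":[0,0,0],"twist":0},{"claw":0.6,"travel":[0,0,0],"twist":0},{"claw":0.6,"travel":[0,0,0],"twist":0},{"claw":0.6,"travel":[0,0,0],"twist":0}]'
python3 - <<'E'
from chk import *
k=r.get_calibration('wrist');im=r.grab_frame('wrist')
for d in r.outline_of('lid','wrist')[:1]:
    x,a,uv=fit(k,d['mask'],120,126);print(round(d['score'],2),np.round(x,1),round(a,3),uv)
g=cv2.GaussianBlur(im,(3,3),0).max(2).astype(np.float32)
def rim(v):
    d=v[:-4]-v[4:];i=d.argmax();return i+2 if d[i]>40 and v[i]>190 else None
print('lid',rimfit(g,k,126,75,np.array([530,-213.]),np.arange(68,82,.5),rim,225))
big=cv2.resize(im,None,fx=3,fy=3,interpolation=cv2.INTER_CUBIC)
for z,R,col in((60,85,(0,255,0)),(120,75,(255,0,0)),(126,75,(0,0,255))):
    cv2.polylines(big,[np.int32(proj(k,circ(530.2,-213.4,z,R))*3+1)],True,col,1)
cv2.imwrite('pics/o8.png',big[200:800,600:1400])
E
```

```text
time_s: 28.38
tcp_pos: [529.0, -212.5, 167.6]
tool_rot: [[0.678, 0.735, -0.004], [0.735, -0.678, 0.003], [-0.001, -0.005, -1.0]]
contact_force: [0.5, -0.6, 0.3]
finger_gap: 48.5
gripper_force: 0.0
time_s: 29.38
tcp_pos: [530.2, -213.2, 298.4]
tool_rot: [[0.677, 0.736, -0.001], [0.736, -0.677, 0.001], [-0.0, -0.001, -1.0]]
contact_force: [-0.7, 0.5, -0.1]
finger_gap: 52.1
gripper_force: 0.0
0.67 [ 530.1 -213.6] 0.997 [322.74367105 180.63671254]
lid (array([ 529.9, -213.5]), 149, 0.49)
```

View pics/o8.png

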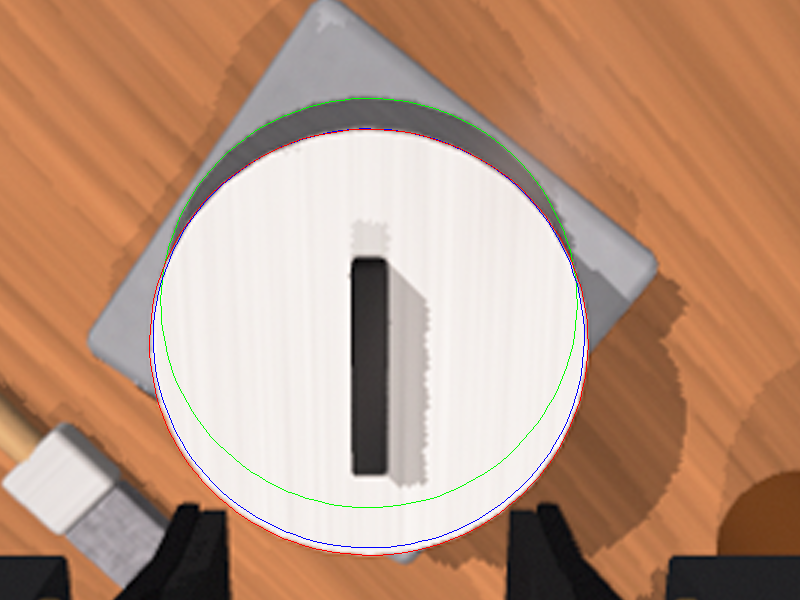

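The lid is flat and centred: its rim matches the expected circle, at (529.9,-213.5). The gripper is clear of the stack.

```bash
python3 -c "
from station import r
print(r.finish_job())"
```

```text
the job is handed in; nothing more can be done
None
```

The pan, screen and lid are stacked on the shaker plate and the job is handed in at about 29 s; each layer measured within about 1 mm of the plate's centre, but the hand-in returned no verdict.

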